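# Take the flat cell out of the micromotor unit and put it on charge

### The job

The micromotor unit's cell is flat. With a fingertip press the snap tab of its battery cover in towards the cover, only until it lets go and the cover springs up (bent further, the tab cracks), then lift the cover off tab end first and set it down gently on the bench, right way up. Take the cell out and lay it, not dropped, in the charger's cradle; do not knock the handpiece, the bur jar or the brass bookmark.

Things in the scene. Friction and masses are not known exactly. Their poses are not given: they have to be found in the camera images.
- unit: Fixed pale control unit of a jeweller's micromotor, a flat box 190 x 160 mm (x, y), its deck 55 mm above the bench. Origin: centre of its underside; x along the 190 mm side, away from the snap tab. The battery bay with its dark cover lies along x, centre at (10, 35) mm of this frame; low controls (up to 13 mm high) stand at y -32 to -77 mm. The deck beside the cover is free.
- cover: Loose dark battery cover over the bay, about 70 g: a hood open below, 100 x 46 x 42 mm (x, y, z), walls 3 mm. Origin: centre of its lower rim, on the deck when closed; x points to its rear, z up. Two sprung studs under its front wall push up with about 6 N: when the tab lets go they raise the front by 5 mm and keep it there, tilted about 0.05 rad. It cannot snap shut again by itself.
- cover_mid (a point): Centre of the cover, 21 mm above its lower rim; x to the cover's rear. The cover can be gripped across its 46 mm width. To take it off, tip the tab end up by about 0.35 rad about the rear lugs, draw it 7 mm forward along its own length, then lift.
- rear_lugs (a point): Point on the cover at the end of its two rear lugs, on the centre line, 56 mm behind the cover's centre, level with its rim. The lugs, 4 mm thick, stick out 6 mm at the foot of the rear wall, their last 3.5 mm under a fixed overhang on the deck (underside 5.5 mm, top 9.5 mm over the deck), so the rear cannot go straight up. The cover tips about this point.
- tab: Springy tongue of the cover, same dark plastic, 22 mm wide (y), 3 mm thick, 43 mm high, 12 mm in front of the front wall, joined to it by a web at the bottom. Origin: its bending line, 67 mm in front of the cover's centre, 2 mm above its rim; z up the tongue; axes as the cover's when relaxed. Pushed towards the cover (cover's +x) it leans in; a lean of more than 0.26 rad cracks it.
- tab_lip (a point): Outermost point of the rolled thumb lip (6 mm bead) along the tab's top, mid-width, 43 mm above the cover's rim, 68.5 mm in front of its centre. Press here towards the cover. It lets go after 4 to 9.5 mm of travel here, differently from unit to unit, at 3 to 7 N; then this point jumps up 5 mm and back 2 mm and the push drops by 1 to 3 N. Pressed on 2.5 mm beyond that, the tab may crack.
- keeper (a point): Top of the fixed, adjustable keeper on the deck in front of the tab, 23 mm above the deck, 30 mm wide (y), reaching from 66 to 80 mm in front of the closed cover's centre; the point lies 73 mm in front of it. A tooth on the tab's outer face, 17 mm above the bending line, is caught under it. A fingertip pressing the thumb lip must stay above it: tip 27 to 40 mm above the deck.
- cell: Loose round cell, 32 mm diameter, 70 mm long, about 145 g, lying under the cover along x of the unit in two saddles. Origin: its centre, its axis 18 mm above the deck; x along its length. The saddles lie 24 to 32 mm either side of its middle; the space beside its middle is free down to the deck. Contact plates 22 mm high stand 3 mm beyond its ends.
- bay (a point): Where the cell's centre lies in the unit, 18 mm above the deck; x along the cell.
- charger: Fixed dark charger base 116 x 66 x 14 mm (x, y, z) on the bench with an open cradle for one cell along its x; origin: centre of its underside. Two saddles like those of the unit, 24 to 32 mm either side of its middle; contact posts 38 mm high with 83 mm between them.
- charger_bay (a point): Where the cell's centre lies when it rests in the charger's cradle, 32 mm above the bench (18 mm above the charger's base); x along the cell.
- handpiece: Loose bystander: dark round handpiece about 150 mm long, 25 mm thick, in a low steel rest at the far side of the bench. Leave it alone.
- bur_jar: Loose bystander: clear jar with a metal lid, 52 mm diameter, 62 mm high, at the far side of the bench. Leave it alone.
- bookmark: Loose bystander: flat brass bookmark with two ears, about 130 x 30 x 3 mm, at the far side of the bench. Leave it alone.
Not all that is in view belongs to the job. What is shaped like the cover but brown, green or purple is not meant.

How it is judged:
On the way, in this order (a step that is already met when the one before it is completed fails the run):
1. the snap tab, pressed by a fingertip and the cover not gripped, lets go and the cover springs up at the front (contact force between the fingers and tab above 0.2 N and contact force between the fingers and cover below 15 N and z of tab_lip in the frame of unit above 0.1005 m and angle between cover's own z axis and vertical above 0.03 rad), for 0.05 s.
2. the cover is tipped up tab end first: the thumb lip at least 57 mm above the deck while the rear lugs are less than 15 mm above it (z of tab_lip in the frame of unit above 0.112 m and z of rear_lugs in the frame of unit below 0.07 m), for 0.05 s.
3. the cover is off: its centre at least 100 mm from where it sat over the bay (distance between cover_mid and bay above 0.1 m), for 0.2 s.
4. the cell lies in the charger's cradle (distance between cell and charger_bay below 0.012 m and angle between the x axis of cell and the x axis of charger_bay, either way round below 0.12 rad), for 0.2 s.
At the end, for the whole second after the job is handed in: The cover rests on the bench off the unit, right way up (centre under 30 mm high, tilt under 0.2 rad, still); the cell lies in the charger's cradle (centre within 12 mm, length within 0.12 rad); handpiece, jar and bookmark are within 30 mm of their starts (all of step 4 and height (world z) of cover_mid below 0.03 m and angle between cover's own z axis and vertical below 0.2 rad and horizontal distance between cover_mid and bay above 0.1 m and linear speed of cover below 0.02 m/s and angular speed of cover below 0.2 rad/s and distance of each of handpiece, bur_jar, bookmark from where it was at the start of the episode below 0.03 m); the robot touches nothing.
It fails at once if the tab is bent too far (leaning more than 0.26 rad towards the cover) (angle between the z axis of tab and the z axis of cover, either way round above 0.26 rad).
It fails at once if the cell falls freely near the charger (faster than 0.5 m/s out of the fingers: dropped from more than about 13 mm) (distance between cell and charger_bay below 0.15 m and linear speed of cell above 0.5 m/s and contact force between the fingers and cell below 0.05 N).
It fails at once if the cover is dropped (faster than 0.7 m/s out of the fingers: from more than about 25 mm) (linear speed of cover above 0.7 m/s and contact force between the fingers and cover below 0.05 N).
It fails at once if the handpiece, the jar or the bookmark is knocked (moved more than 30 mm) (distance of any of handpiece, bur_jar, bookmark from where it was at the start of the episode above 0.03 m).
It also fails if it takes over 67 s, if anything falls off the work surface, if the arm or the gripper's body presses on something with over 40 N, if the wrist force passes 120 N, or if a joint passes its speed limit or range.

### The arm

A 6-joint arm with a two-finger parallel gripper is mounted at the origin on the work surface. World frame = base frame: x ahead of the robot, y to its left, z up, the work surface at z = 0. Lengths are in m, angles in rad, forces in N, time in s.
With the tool pointing down it reaches from about 0.3 to 0.85 m from the base axis. Payload 5.4 kg.
Tool frame: the origin (TCP) lies midway between the tips of the shut fingers; the grasp point (between the pads) lies 19 mm behind it (robot.hold_point_z is the distance from the TCP to the grasp point, in m); z points along the fingers, y is the line along which they close (so a half turn about z gives the same grasp; the last joint's range is limited). The gripper opens to 85 mm and grips with 20 to 120 N. Pads are 22 mm wide; open, the fingers measure 114 mm over their backs; the gripper's body (76 mm by 85 mm) begins 54 mm behind the grasp point. The pads swing forward as they close: fully open they stand 13 mm farther back than shut.
Start: joints at [0.981, 0.158, 1.597, -0, 1.386, -0.21], TCP at [0.213, 0.534, 0.231] pointing down, gripper open.
Joint ranges: [-2.91, 2.91], [-0.94, 2.29], [0.18, 2.7], [-1.29, 4.43], [0.17, 2.64], [-3, 3]. Speed limits (rad/s): [2.57, 2.57, 3.14, 3.14, 3.14, 3.14].

### API

Orientations are given as a unit quaternion [x, y, z, w].
In Python, from workcell import robot gives the robot as it stands. The module is installed in compiled form; this text tells all that it offers.
- The arm moves only by the shell command python3 -m handwheel 'ROWS' [OPENING] [FORCE]. ROWS is JSON, a list of rows, each an object of numbers: "tx", "ty", "tz": the shift along the world's x, y, z scaled (see below); "rx", "ry", "rz": the turn, a rotation vector about the world's x, y, z scaled (see below). A call has exactly 5 rows; each row is the pose to reach, as a shift and turn from the pose commanded when the call began; what a row does not reach only later rows make up. The controller multiplies each number of a shift by 0.5 m and each number of a turn by 30 degrees. A row lasts 1/8 s, in which the tool goes at most 62.5 mm and 10.7 degrees, less where a joint would pass 70% of its speed; a pose out of reach is approached as far as the arm can. A call with a number of a shift or a turn outside -1 to 1 is refused whole. A call with a gripper value outside its range is refused whole. OPENING is the gripper's target within -1 to 1 (shut at 1, half-way at 0, fully open at -1), set as the call begins (- or left out, the last holds). The fingers move at their own pace and stop on an object; FORCE is the grip in N (left out, the last holds). Time passes only in rows, so rows that repeat a pose let the fingers close, or fill a call up. It gives the time, the measured TCP pose, the force, the opening and the grip force at its end, in the units of the state.
- robot.state(): the state, without advancing time (a new reading comes with each control period).
- robot.read_camera(name): name is "side" or "top"; returns a dict with "frame" (420x560x3 uint8, blue, green, red), "z_map" (420x560 float32, m along the optical axis (not along the pixel's ray), 0 where there is no reading), "K" (3x3 intrinsics, pixels), "rvec" (rotation vector, rad) and "tvec" (3), from world to camera coordinates, as OpenCV has them. Camera axes: x right, y down, z forward; pixel columns grow to the right and rows downward; lengths in m; the calibration is good to about 2 mm. A picture is of the moment at which its call begins.
- robot.hand_in(): hands the job in; it is judged then, once.
The state is a dict: "time": time; "joint_pos": joint angles; "qvel": joint speeds; "joint_torque": joint torques, N m; "eef_pos": TCP position; "orientation": TCP orientation; "contact_force": force on the tool from outside, world axes, zero at the start; "ft_torque": the same for the moment, N m; "grip_width": opening from 0.0 (shut) to 1.0 (fully open); "grip_force": force on a finger pad.
Only numpy, scipy, OpenCV 4.12 (cv2) and the standard library are available. Lean on these libraries where they do the work, as an engineer would, in place of code of your own. Each camera call takes 0.05 s, during which the arm holds its last target. There are 200 camera calls.

## Working session

There is one attempt and no reset: what is moved stays moved. The work goes in short steps, Python scripts to look and compute and a shell command to move; the robot and the scene stay as the last step left them, time stands still between calls to the robot, and variables do not carry over. Pictures are saved under pics/ and viewed, at most 10 in all, crops included, and the job is handed in when it is done.

```bash
mkdir -p pics; cat > h.py <<'E'
import numpy as np,cv2,pickle
from workcell import robot
def shot(n,tag):
    c=robot.read_camera(n); pickle.dump(c,open(f'pics/{tag}.pkl','wb')); cv2.imwrite(f'pics/{tag}.png',c['frame']); return c
def load(tag): return pickle.load(open(f'pics/{tag}.pkl','rb'))
def p3(c,u,v,z=None):
    R=cv2.Rodrigues(np.array(c['rvec']))[0];t=np.array(c['tvec']).ravel();K=np.array(c['K'])
    r=np.linalg.inv(K)@np.array([u,v,1.])
    if z is None: return R.T@(r*c['z_map'][int(v),int(u)]-t)
    d=R.T@r;o=-R.T@t; return o+d*(z-o[2])/d[2]
def cloud(c):
    R=cv2.Rodrigues(np.array(c['rvec']))[0];t=np.array(c['tvec']).ravel();K=np.array(c['K'])
    v,u=np.mgrid[:420,:560];r=np.stack([u,v,np.ones_like(u)],-1)@np.linalg.inv(K).T
    return (r*c['z_map'][...,None]-t)@R
def proj(c,P):
    return cv2.projectPoints(np.array(P,float).reshape(-1,3),np.array(c['rvec']),np.array(c['tvec']),np.array(c['K']),None)[0][:,0]
E
python3 - <<'E'
from h import *
a=shot('top','t0');b=shot('side','s0')
for c in(a,b):
    R=cv2.Rodrigues(np.array(c['rvec']))[0];print(-R.T@np.array(c['tvec']).ravel(),R[2])
s=robot.state();print(s['eef_pos'],s['orientation'],s['grip_width'],s['time'])
E
```

```text
[ 0.44609163 -0.06336365  1.19986295] [ 0.06075616  0.03163674 -0.99765114]
[ 0.08461926 -0.78484625  0.55950146] [ 0.42584177  0.77653909 -0.46437682]
[0.21289686 0.53356139 0.23042251] [ 1.88766627e-01  9.82021622e-01 -7.70557474e-04 -3.17000871e-04] 0.9987421095238521 0.1
```

View pics/t0.png

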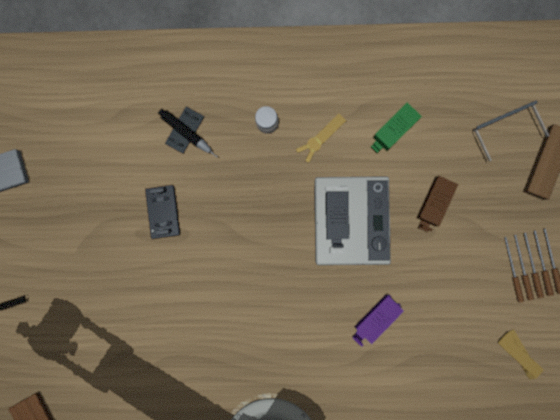

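View pics/s0.png

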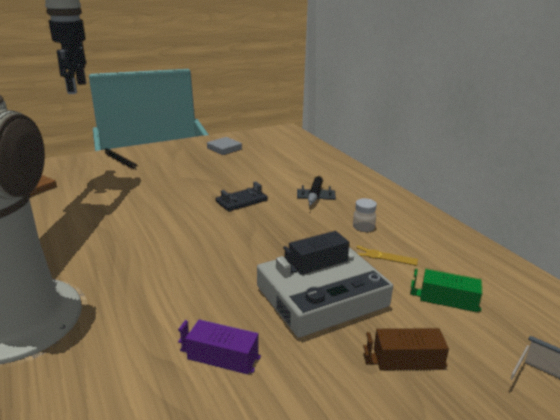

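The candidates for the cover in the top view are dark (338,215) on the pale unit, green (397,128), brown (438,202) and purple (378,320). The dark one on the unit is the one meant, with its tab at (337,244) towards the robot. The charger is at (162,212), handpiece (185,130), jar (266,119), bookmark (325,135). Next, a close crop and measurements.

```bash
python3 - <<'E'
from h import *
a=load('t0');f=a['frame']
x=cv2.resize(f[170:270,305:400],None,fx=5.5,fy=5.5,interpolation=cv2.INTER_CUBIC);cv2.imwrite('pics/c1.png',x[:,:520])
W=cloud(a);Z=W[...,2]
def rect(m,n):
    P=W[m][:,:2].astype(np.float32);q=cv2.minAreaRect(P);print(n,m.sum(),np.round(q[0],4),np.round(q[1],4),round(q[2],2),'z',np.median(W[m][:,2]).round(4))
roi=np.zeros(Z.shape,bool);roi[165:275,305:400]=1
rect(roi&(Z>.04),'unit>40');rect(roi&(abs(Z-.097)<.006),'covertop');rect(roi&(abs(Z-.055)<.004),'deck')
m=roi&(Z>.088)
lab=cv2.connectedComponentsWithStats(m.astype(np.uint8));print(lab[2],lab[3])
roi[:]=0;roi[175:245,140:185]=1
rect(roi&(Z>.008),'charger');rect(roi&(Z>.028),'posts')
for k,(u,v) in dict(cov=(338,200),tab=(337,244),keep=(337,250)).items(): print(k,W[v,u].round(4))
print(Z[228:256,337].round(3)); print(W[228:256,337,0].round(3))
E
```

```text
unit>40 6592 [ 0.4956 -0.1623] [0.1978 0.1897] 89.9 z 0.057
covertop 1065 [ 0.4963 -0.1455] [0.0456 0.116 ] 89.5 z 0.0989
deck 4376 [ 0.4956 -0.1809] [0.1599 0.1892] 89.76 z 0.0557
[[     0      0    560    420 234046]
 [   394    169      1      1      1]
 [   359    170      1      1      1]
 [   380    171      1      1      1]
 [   372    172      1      1      1]
 [   399    172      1      1      1]
 [   375    183      1      1      1]
 [   321    186      1      1      1]
 [   375    186      1      1      1]
 [   309    190      1      1      1]
 [   326    190     23     49   1081]
 [   311    192      1      1      1]
 [   390    193      1      1      1]
 [   362    195      1      1      1]
 [   376    195      1      1      1]
 [   398    194      1      1      1]
 [   323    198      1      1      1]
 [   398    202      1      1      1]
 [   378    209      1      1      1]
 [   313    215      1      1      1]
 [   392    214      1      1      1]
 [   367    216      1      1      1]
 [   362    223      1      1      1]
 [   397    224      1      1      1]
 [   31
[... 1814 characters left out ...]
  ]
 [393.         259.        ]
 [305.         263.        ]
 [359.         264.        ]
 [328.         266.        ]
 [366.         269.        ]]
charger 1522 [0.5268 0.1077] [0.3495 0.1446] 87.21 z 0.0156
posts 160 [0.4687 0.116 ] [0.3475 0.1   ] 66.76 z 0.0384
cov [ 0.5354 -0.1478  0.0988]
tab [ 0.4444 -0.1469  0.0617]
keep [ 0.4319 -0.1455  0.0779]
[0.096 0.097 0.099 0.099 0.099 0.104 0.098 0.101 0.102 0.101 0.099 0.062
 0.06  0.059 0.061 0.059 0.062 0.102 0.101 0.103 0.081 0.075 0.078 0.081
 0.081 0.056 0.056 0.058]
[0.478 0.475 0.473 0.471 0.469 0.467 0.465 0.463 0.461 0.459 0.457 0.455
 0.453 0.451 0.449 0.447 0.444 0.442 0.44  0.438 0.436 0.434 0.432 0.43
 0.428 0.425 0.423 0.421]
```

View pics/c1.png

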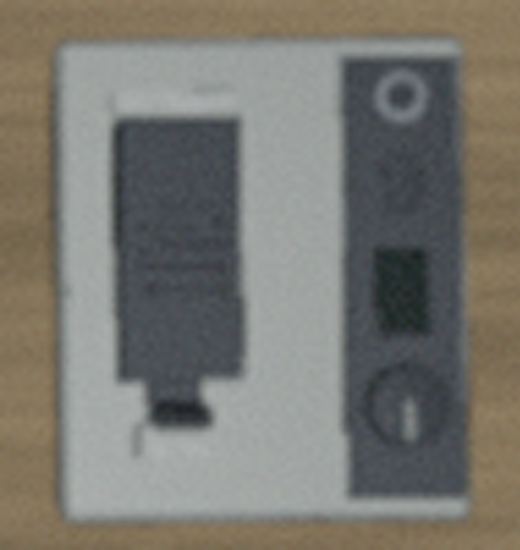

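The crop shows the dark cover at full-image (337,214), its tab lip at (338,245) pointing towards the robot, and the pale keeper just below it at about (337,250). It is the right one, almost aligned with world x. Next I'll refine the poses at the known heights.

```bash
python3 - <<'E'
from h import *
a=load('t0');W=cloud(a);Z=W[...,2]
def big(m):
    m=cv2.morphologyEx(m.astype(np.uint8),cv2.MORPH_OPEN,np.ones((3,3)))
    n,l,s,_=cv2.connectedComponentsWithStats(m);k=1+np.argmax(s[1:,4]);return l==k
def rep(m,z,n):
    v,u=np.nonzero(m);P=np.array([p3(a,x,y,z)[:2] for x,y in zip(u,v)],np.float32);q=cv2.minAreaRect(P);print(n,np.round(q[0],4),np.round(q[1],4),round(q[2],2),'centroid',P.mean(0).round(4));return P
def roi(r0,r1,c0,c1):
    x=np.zeros(Z.shape,bool);x[r0:r1,c0:c1]=1;return x
U=roi(165,275,305,400)
rep(big(U&(Z>.04)),.055,'unit')
m=big(U&(Z>.09));P=rep(m,.097,'cover')
# lateral edge fit of cover
v,u=np.nonzero(m)
for nm,f in(('min',np.min),('max',np.max)):
    e=[(y,f(u[v==y])) for y in np.unique(v)[2:-2]]
    Q=np.array([p3(a,x,y,.097)[:2] for y,x in e]);print(nm,np.polyfit(Q[:,0],Q[:,1],1))
l=roi(243,249,330,347)&(Z>.09);v,u=np.nonzero(l);P=np.array([p3(a,x,y,.098)[:2] for x,y in zip(u,v)]);print('lip',P.min(0),P.max(0))
C=roi(175,245,140,185)
m=cv2.morphologyEx((C&(Z>.008)).astype(np.uint8),cv2.MORPH_OPEN,np.ones((3,3)));rep(big(m>0),.014,'charger')
m=C&(Z>.03);mm=cv2.filter2D(m.astype(np.uint8),-1,np.ones((3,3)));m&=mm>=4
n,l,s,c=cv2.connectedComponentsWithStats(m.astype(np.uint8))
for i in range(1,n):
    if s[i,4]>4:print(c[i],s[i,4],p3(a,*c[i],.038).round(4),np.median(Z[l==i]))
print(Z[::40,::60].round(3)[4:10])
x=cv2.resize(a['frame'][175:250,135:190],None,fx=8,fy=8,interpolation=cv2.INTER_CUBIC);cv2.imwrite('pics/c2.png',x)
E
```

```text
unit [ 0.4953 -0.1805] [0.1596 0.1887] 89.86 centroid [ 0.4945 -0.1806]
cover [ 0.5055 -0.1454] [0.0455 0.0976] 89.1 centroid [ 0.506  -0.1459]
min [ 0.01716208 -0.13252978]
max [-0.01813181 -0.15888073]
lip [ 0.43818098 -0.15653903] [ 0.44250626 -0.13592202]
charger [0.5215 0.2411] [0.1157 0.0667] 7.32 centroid [0.5215 0.2412]
[156.61971831 190.29577465] 71 [0.5671 0.247  0.038 ] 0.03749535688913634
[162.08450704 231.56338028] 71 [0.4757 0.2346 0.038 ] 0.0387861978943376
[[ 0.023 -0.002  0.005 -0.004  0.005  0.001  0.003  0.005  0.002  0.028]
 [ 0.001 -0.001  0.001  0.001  0.006  0.002  0.057 -0.003 -0.002 -0.002]
 [ 0.002  0.003  0.001  0.001  0.002  0.     0.055 -0.001 -0.002  0.003]
 [ 0.002  0.002  0.004  0.006  0.001  0.002 -0.002  0.     0.002 -0.001]
 [ 0.005  0.001  0.002 -0.003 -0.001 -0.     0.008 -0.003 -0.001  0.003]
 [ 0.003  0.003  0.     0.005  0.001 -0.006  0.002  0.003 -0.001 -0.002]]
```

View pics/c2.png

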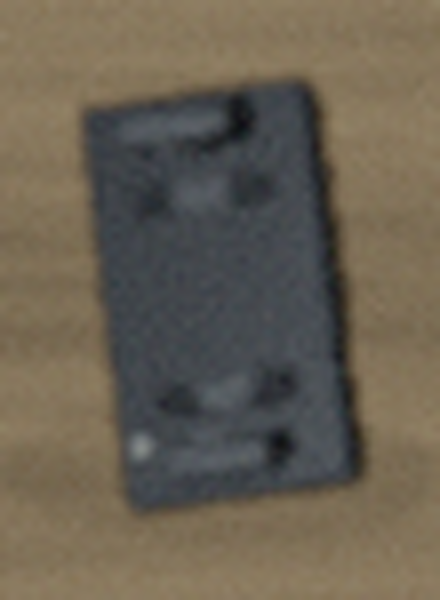

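The crop shows the charger base at full-image centre (162,212), with posts at (157,190) and (162,232), which puts its bay at (0.5215, 0.241) with yaw 7.5°. The sizes check: unit 189x160, charger 116x67. The unit's yaw is about 0, the cover centre is (0.505,-0.1455) and the lip is at x≈0.437. Now I'll move to in front of the tab with the fingers shut.

```bash
python3 -m handwheel '[{"tx":0.04,"ty":-0.115,"rz":0.145},{"tx":0.08,"ty":-0.23,"rz":0.29},{"tx":0.12,"ty":-0.345,"rz":0.435},{"tx":0.16,"ty":-0.46,"rz":0.58},{"tx":0.2,"ty":-0.575,"rz":0.725}]' 1 20
python3 -m handwheel '[{"tx":0.03,"ty":-0.118},{"tx":0.06,"ty":-0.236},{"tx":0.09,"ty":-0.354},{"tx":0.12,"ty":-0.472},{"tx":0.15,"ty":-0.59}]'
```

```text
invalid input
invalid input
```

```bash
python3 -m handwheel '[{"tx":0.04,"ty":-0.115,"tz":0,"rx":0,"ry":0,"rz":0.145},{"tx":0.08,"ty":-0.23,"tz":0,"rx":0,"ry":0,"rz":0.29},{"tx":0.12,"ty":-0.345,"tz":0,"rx":0,"ry":0,"rz":0.435},{"tx":0.16,"ty":-0.46,"tz":0,"rx":0,"ry":0,"rz":0.58},{"tx":0.2,"ty":-0.575,"tz":0,"rx":0,"ry":0,"rz":0.725}]' 1 20
```

```text
time: 0.72
eef_pos: [0.3132, 0.2447, 0.231]
orientation: [-0.001, 1.0, -0.0, 0.0]
contact_force: [0.8, -0.5, -0.5]
grip_width: -0.003
grip_force: 0.0
```

```bash
python3 -m handwheel '[{"tx":0.03,"ty":-0.118,"tz":0,"rx":0,"ry":0,"rz":0},{"tx":0.06,"ty":-0.236,"tz":0,"rx":0,"ry":0,"rz":0},{"tx":0.09,"ty":-0.354,"tz":0,"rx":0,"ry":0,"rz":0},{"tx":0.12,"ty":-0.472,"tz":0,"rx":0,"ry":0,"rz":0},{"tx":0.16,"ty":-0.59,"tz":0,"rx":0,"ry":0,"rz":0}]'
python3 -m handwheel '[{"tx":0,"ty":-0.1,"tz":0,"rx":0,"ry":0,"rz":0},{"tx":0,"ty":-0.19,"tz":-0.07,"rx":0,"ry":0,"rz":0},{"tx":0,"ty":-0.19,"tz":-0.18,"rx":0,"ry":0,"rz":0},{"tx":0,"ty":-0.19,"tz":-0.282,"rx":0,"ry":0,"rz":0},{"tx":0,"ty":-0.19,"tz":-0.282,"rx":0,"ry":0,"rz":0}]'
```

```text
time: 1.35
eef_pos: [0.3931, -0.0505, 0.2313]
orientation: [0.0, 1.0, 0.0, 0.0]
contact_force: [1.2, -0.1, 0.3]
grip_width: -0.002
grip_force: 0.0
time: 1.98
eef_pos: [0.3898, -0.1411, 0.0866]
orientation: [0.0, 1.0, 0.003, -0.004]
contact_force: [0.2, -0.1, 1.1]
grip_width: 0.001
grip_force: 0.0
```

```bash
python3 -m handwheel '[{"tx":0.01,"ty":0,"tz":0,"rx":0,"ry":0,"rz":0},{"tx":0.02,"ty":0,"tz":0,"rx":0,"ry":0,"rz":0},{"tx":0.03,"ty":0,"tz":0,"rx":0,"ry":0,"rz":0},{"tx":0.04,"ty":0,"tz":0,"rx":0,"ry":0,"rz":0},{"tx":0.04,"ty":0,"tz":0,"rx":0,"ry":0,"rz":0}]'
```

```text
time: 2.6
eef_pos: [0.4137, -0.1436, 0.0906]
orientation: [-0.0, 1.0, -0.0, 0.0]
contact_force: [0.3, -0.3, -0.9]
grip_width: 0.005
grip_force: 0.0
```

```bash
python3 - <<'E'
from h import *
s=robot.state();print(s['eef_pos'],s['contact_force'])
c=shot('side','s1');cv2.imwrite('pics/s1c.png',cv2.resize(c['frame'][200:340,220:400],None,fx=4,fy=4,interpolation=cv2.INTER_CUBIC))
E
```

```text
[ 0.41367076 -0.14356666  0.09060273] [ 0.2689378  -0.30452982 -0.93301853]
```

View pics/s1c.png

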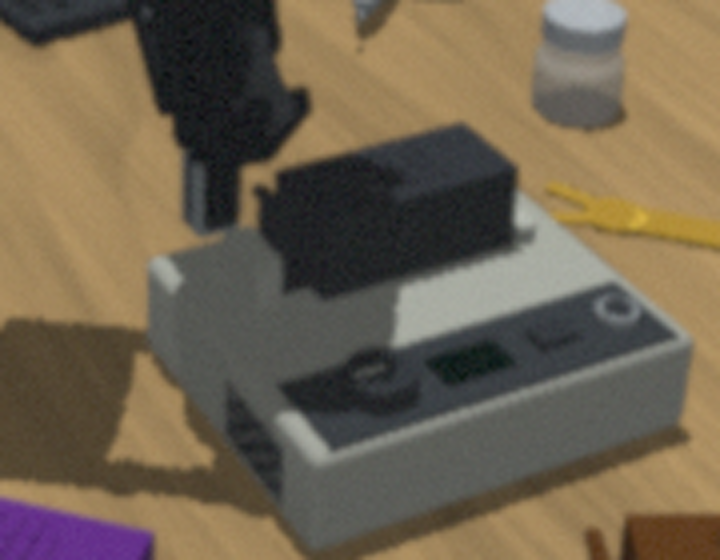

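The fingertip at crop (210,215) stands in front of the thumb lip at (265,195), clear of the keeper and at the right height. I'll press slowly.

```bash
python3 -m handwheel '[{"tx":0.003,"ty":-0.002,"tz":0,"rx":0,"ry":0,"rz":0},{"tx":0.006,"ty":-0.003,"tz":0,"rx":0,"ry":0,"rz":0},{"tx":0.009,"ty":-0.003,"tz":0,"rx":0,"ry":0,"rz":0},{"tx":0.012,"ty":-0.003,"tz":0,"rx":0,"ry":0,"rz":0},{"tx":0.014,"ty":-0.003,"tz":0,"rx":0,"ry":0,"rz":0}]'
python3 -m handwheel '[{"tx":0.0006,"ty":0,"tz":0,"rx":0,"ry":0,"rz":0},{"tx":0.0012,"ty":0,"tz":0,"rx":0,"ry":0,"rz":0},{"tx":0.002,"ty":0,"tz":0,"rx":0,"ry":0,"rz":0},{"tx":0.003,"ty":0,"tz":0,"rx":0,"ry":0,"rz":0},{"tx":0.004,"ty":0,"tz":0,"rx":0,"ry":0,"rz":0}]'
```

```text
time: 3.28
eef_pos: [0.4203, -0.145, 0.0903]
orientation: [0.0, 1.0, 0.0, -0.0]
contact_force: [-0.3, -0.7, 0.1]
grip_width: 0.003
grip_force: 0.0
time: 3.9
eef_pos: [0.4222, -0.145, 0.0903]
orientation: [0.0, 1.0, -0.0, 0.0]
contact_force: [-0.1, -0.0, 0.2]
grip_width: 0.004
grip_force: 0.0
```

```bash
python3 -m handwheel '[{"tx":0.001,"ty":0,"tz":0,"rx":0,"ry":0,"rz":0},{"tx":0.002,"ty":0,"tz":0,"rx":0,"ry":0,"rz":0},{"tx":0.003,"ty":0,"tz":0,"rx":0,"ry":0,"rz":0},{"tx":0.004,"ty":0,"tz":0,"rx":0,"ry":0,"rz":0},{"tx":0.004,"ty":0,"tz":0,"rx":0,"ry":0,"rz":0}]'
python3 -m handwheel '[{"tx":0.001,"ty":0,"tz":0,"rx":0,"ry":0,"rz":0},{"tx":0.002,"ty":0,"tz":0,"rx":0,"ry":0,"rz":0},{"tx":0.003,"ty":0,"tz":0,"rx":0,"ry":0,"rz":0},{"tx":0.004,"ty":0,"tz":0,"rx":0,"ry":0,"rz":0},{"tx":0.004,"ty":0,"tz":0,"rx":0,"ry":0,"rz":0}]'
```

```text
time: 4.53
eef_pos: [0.4242, -0.145, 0.0903]
orientation: [0.0, 1.0, -0.0, -0.0]
contact_force: [0.8, 0.0, 0.6]
grip_width: 0.002
grip_force: 0.0
time: 5.15
eef_pos: [0.4261, -0.145, 0.0903]
orientation: [0.0, 1.0, 0.0, -0.0]
contact_force: [-1.1, 0.6, 0.4]
grip_width: 0.002
grip_force: 0.4
```

```bash
python3 -m handwheel '[{"tx":0.001,"ty":0,"tz":0,"rx":0,"ry":0,"rz":0},{"tx":0.002,"ty":0,"tz":0,"rx":0,"ry":0,"rz":0},{"tx":0.002,"ty":0,"tz":0,"rx":0,"ry":0,"rz":0},{"tx":0.002,"ty":0,"tz":0,"rx":0,"ry":0,"rz":0},{"tx":0.002,"ty":0,"tz":0,"rx":0,"ry":0,"rz":0}]'
python3 -m handwheel '[{"tx":0.001,"ty":0,"tz":0,"rx":0,"ry":0,"rz":0},{"tx":0.002,"ty":0,"tz":0,"rx":0,"ry":0,"rz":0},{"tx":0.002,"ty":0,"tz":0,"rx":0,"ry":0,"rz":0},{"tx":0.002,"ty":0,"tz":0,"rx":0,"ry":0,"rz":0},{"tx":0.002,"ty":0,"tz":0,"rx":0,"ry":0,"rz":0}]'
```

```text
time: 5.78
eef_pos: [0.4271, -0.1449, 0.0903]
orientation: [0.0, 1.0, 0.0, -0.0]
contact_force: [-2.0, -0.1, 1.1]
grip_width: 0.003
grip_force: 1.1
time: 6.4
eef_pos: [0.4281, -0.145, 0.0902]
orientation: [0.0, 1.0, 0.0, -0.0]
contact_force: [-1.7, -0.1, 0.2]
grip_width: 0.004
grip_force: 1.2
```

```bash
python3 -m handwheel '[{"tx":0.001,"ty":0,"tz":0,"rx":0,"ry":0,"rz":0},{"tx":0.002,"ty":0,"tz":0,"rx":0,"ry":0,"rz":0},{"tx":0.002,"ty":0,"tz":0,"rx":0,"ry":0,"rz":0},{"tx":0.002,"ty":0,"tz":0,"rx":0,"ry":0,"rz":0},{"tx":0.002,"ty":0,"tz":0,"rx":0,"ry":0,"rz":0}]'
```

```text
time: 7.02
eef_pos: [0.4291, -0.1449, 0.0902]
orientation: [0.0, 1.0, 0.0, -0.0]
contact_force: [-2.2, 0.3, -0.1]
grip_width: 0.0
grip_force: 1.3
```

```bash
python3 -m handwheel '[{"tx":0.001,"ty":0,"tz":0,"rx":0,"ry":0,"rz":0},{"tx":0.002,"ty":0,"tz":0,"rx":0,"ry":0,"rz":0},{"tx":0.002,"ty":0,"tz":0,"rx":0,"ry":0,"rz":0},{"tx":0.002,"ty":0,"tz":0,"rx":0,"ry":0,"rz":0},{"tx":0.002,"ty":0,"tz":0,"rx":0,"ry":0,"rz":0}]'
```

```text
time: 7.65
eef_pos: [0.4301, -0.145, 0.0902]
orientation: [0.0, 1.0, 0.0, -0.0]
contact_force: [-3.2, 0.1, -1.9]
grip_width: -0.0
grip_force: 1.5
```

```bash
cat >> h.py <<'E'
def tilt(c):
    P=cloud(c).reshape(-1,3);m=(P[:,0]>.46)&(P[:,0]<.55)&(abs(P[:,1]+.1455)<.018)&(P[:,2]>.085)&(P[:,2]<.115);Q=P[m]
    k=np.linalg.lstsq(np.c_[Q[:,0]-.5,np.ones(len(Q))],Q[:,2],rcond=None)[0];return m.sum(),k.round(4)
E
python3 - <<'E'
from h import *
print(tilt(load('s1')),tilt(shot('side','s2')))
E
python3 -m handwheel '[{"tx":0.001,"ty":0,"tz":0,"rx":0,"ry":0,"rz":0},{"tx":0.002,"ty":0,"tz":0,"rx":0,"ry":0,"rz":0},{"tx":0.002,"ty":0,"tz":0,"rx":0,"ry":0,"rz":0},{"tx":0.002,"ty":0,"tz":0,"rx":0,"ry":0,"rz":0},{"tx":0.002,"ty":0,"tz":0,"rx":0,"ry":0,"rz":0}]'
python3 - <<'E'
from h import *
print(tilt(shot('side','s2')))
E
```

```text
(np.int64(519), array([0.0061, 0.0985])) (np.int64(524), array([-0.0042,  0.0977]))
time: 8.32
eef_pos: [0.4311, -0.1449, 0.0902]
orientation: [0.0, 1.0, 0.0, -0.0]
contact_force: [-5.1, 0.3, -2.8]
grip_width: 0.002
grip_force: 1.8
(np.int64(525), array([-0.0052,  0.0977]))
```

Not released yet; the force is still rising. Another 1 mm.

```bash
python3 -m handwheel '[{"tx":0.001,"ty":0,"tz":0,"rx":0,"ry":0,"rz":0},{"tx":0.002,"ty":0,"tz":0,"rx":0,"ry":0,"rz":0},{"tx":0.002,"ty":0,"tz":0,"rx":0,"ry":0,"rz":0},{"tx":0.002,"ty":0,"tz":0,"rx":0,"ry":0,"rz":0},{"tx":0.002,"ty":0,"tz":0,"rx":0,"ry":0,"rz":0}]'
python3 - <<'E'
from h import *
print(tilt(shot('side','s2')))
E
```

```text
time: 9.0
eef_pos: [0.432, -0.1449, 0.0902]
orientation: [0.0, 1.0, 0.0, -0.0]
contact_force: [-3.7, 0.0, -2.8]
grip_width: -0.002
grip_force: 2.3
(np.int64(514), array([-0.0028,  0.0977]))
```

```bash
python3 -m handwheel '[{"tx":0.001,"ty":0,"tz":0,"rx":0,"ry":0,"rz":0},{"tx":0.002,"ty":0,"tz":0,"rx":0,"ry":0,"rz":0},{"tx":0.002,"ty":0,"tz":0,"rx":0,"ry":0,"rz":0},{"tx":0.002,"ty":0,"tz":0,"rx":0,"ry":0,"rz":0},{"tx":0.002,"ty":0,"tz":0,"rx":0,"ry":0,"rz":0}]'
python3 - <<'E'
from h import *
print(tilt(shot('side','s2')))
E
```

```text
time: 9.68
eef_pos: [0.4331, -0.1449, 0.0902]
orientation: [0.0, 1.0, 0.0, -0.0]
contact_force: [-5.4, 0.1, -4.1]
grip_width: -0.003
grip_force: 2.3
(np.int64(513), array([-0.0066,  0.0978]))
```

```bash
python3 -m handwheel '[{"tx":0.001,"ty":0,"tz":0,"rx":0,"ry":0,"rz":0},{"tx":0.002,"ty":0,"tz":0,"rx":0,"ry":0,"rz":0},{"tx":0.002,"ty":0,"tz":0,"rx":0,"ry":0,"rz":0},{"tx":0.002,"ty":0,"tz":0,"rx":0,"ry":0,"rz":0},{"tx":0.002,"ty":0,"tz":0,"rx":0,"ry":0,"rz":0}]'
python3 - <<'E'
from h import *
print(tilt(shot('side','s2')))
E
```

```text
time: 10.35
eef_pos: [0.4348, -0.1454, 0.0909]
orientation: [0.0, 1.0, -0.0, 0.001]
contact_force: [-2.4, 0.0, 0.6]
grip_width: -0.001
grip_force: 1.0
(np.int64(501), array([-0.0475,  0.1004]))
```

The tab has let go: the slope is 0.0475 rad and the force dropped. I'll back off, rise and open.

```bash
python3 -m handwheel '[{"tx":-0.02,"ty":0,"tz":0,"rx":0,"ry":0,"rz":0},{"tx":-0.05,"ty":0,"tz":0,"rx":0,"ry":0,"rz":0},{"tx":-0.05,"ty":0,"tz":0.08,"rx":0,"ry":0,"rz":0},{"tx":-0.05,"ty":0,"tz":0.18,"rx":0,"ry":0,"rz":0},{"tx":-0.05,"ty":0,"tz":0.2,"rx":0,"ry":0,"rz":0}]'
python3 -m handwheel '[{"tx":0.05,"ty":0,"tz":0,"rx":0,"ry":0,"rz":0},{"tx":0.12,"ty":0,"tz":0,"rx":0,"ry":0,"rz":0},{"tx":0.192,"ty":0,"tz":0,"rx":0,"ry":0,"rz":0},{"tx":0.192,"ty":0,"tz":0,"rx":0,"ry":0,"rz":0},{"tx":0.192,"ty":0,"tz":0,"rx":0,"ry":0,"rz":0}]' -1 30
```

```text
time: 11.02
eef_pos: [0.4109, -0.1463, 0.194]
orientation: [0.0, 1.0, -0.002, 0.003]
contact_force: [-0.0, -0.3, 0.1]
grip_width: -0.001
grip_force: 0.0
time: 11.65
eef_pos: [0.5041, -0.1447, 0.1893]
orientation: [0.0, 1.0, 0.0, -0.001]
contact_force: [0.3, -0.8, 0.2]
grip_width: 0.998
grip_force: 0.0
```

```bash
python3 - <<'E'
from h import *
s=robot.state();print(s['eef_pos'],s['grip_width']);c=shot('side','s3');print(tilt(c))
P=cloud(c)
cv2.imwrite('pics/s3c.png',cv2.resize(c['frame'][180:330,220:400],None,fx=4,fy=4,interpolation=cv2.INTER_CUBIC))
E
```

```text
[ 0.50413072 -0.14465594  0.18926438] 0.9976752805283695
(np.int64(502), array([-0.048 ,  0.1005]))
```

View pics/s3c.png

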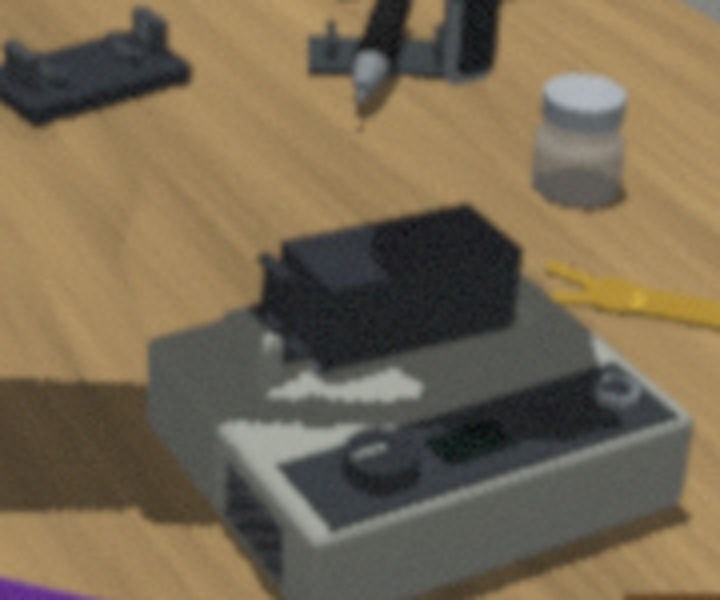

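The cover is raised at the front, at crop (300,260), with the tab intact at (270,285). Now I'll descend around it and grip.

```bash
python3 -m handwheel '[{"tx":0,"ty":0,"tz":-0.08,"rx":0,"ry":0,"rz":0},{"tx":0,"ty":0,"tz":-0.16,"rx":0,"ry":0,"rz":0},{"tx":0,"ty":0,"tz":-0.22,"rx":0,"ry":0,"rz":0},{"tx":0,"ty":0,"tz":-0.26,"rx":0,"ry":0,"rz":0},{"tx":0,"ty":0,"tz":-0.26,"rx":0,"ry":0,"rz":0}]'
python3 -m handwheel '[{"tx":0,"ty":0,"tz":0,"rx":0,"ry":0,"rz":0},{"tx":0,"ty":0,"tz":0,"rx":0,"ry":0,"rz":0},{"tx":0,"ty":0,"tz":0,"rx":0,"ry":0,"rz":0},{"tx":0,"ty":0,"tz":0,"rx":0,"ry":0,"rz":0},{"tx":0,"ty":0,"tz":0,"rx":0,"ry":0,"rz":0}]' 1 30
```

```text
time: 12.32
eef_pos: [0.503, -0.1443, 0.0588]
orientation: [0.0, 1.0, 0.001, -0.002]
contact_force: [0.2, 0.5, -0.2]
grip_width: 0.995
grip_force: 0.0
time: 12.95
eef_pos: [0.5061, -0.1461, 0.0618]
orientation: [0.0, 1.0, -0.001, 0.001]
contact_force: [-2.3, -2.8, 6.0]
grip_width: 0.536
grip_force: 33.1
```

```bash
python3 -m handwheel '[{"tx":0.001,"ty":0,"tz":0.0078,"rx":0,"ry":0.134,"rz":0},{"tx":0.0026,"ty":0,"tz":0.0156,"rx":0,"ry":0.267,"rz":0},{"tx":0.0046,"ty":0,"tz":0.0232,"rx":0,"ry":0.401,"rz":0},{"tx":0.0072,"ty":0,"tz":0.0308,"rx":0,"ry":0.535,"rz":0},{"tx":0.0102,"ty":0,"tz":0.038,"rx":0,"ry":0.668,"rz":0}]'
python3 -m handwheel '[{"tx":0,"ty":0,"tz":0,"rx":0,"ry":0,"rz":0},{"tx":0,"ty":0,"tz":0,"rx":0,"ry":0,"rz":0},{"tx":0,"ty":0,"tz":0,"rx":0,"ry":0,"rz":0},{"tx":-0.004,"ty":0,"tz":0.0015,"rx":0,"ry":0,"rz":0},{"tx":-0.006,"ty":0,"tz":0.0025,"rx":0,"ry":0,"rz":0}]'
```

```text
time: 13.58
eef_pos: [0.5102, -0.1456, 0.0801]
orientation: [0.0, 0.985, -0.001, -0.175]
contact_force: [-1.8, -2.2, 1.9]
grip_width: 0.534
grip_force: 32.8
time: 14.2
eef_pos: [0.5072, -0.1446, 0.0802]
orientation: [0.0, 0.985, 0.0, -0.174]
contact_force: [0.8, -0.0, -0.4]
grip_width: 0.534
grip_force: 32.6
```

```bash
python3 - <<'E'
from h import *
c=shot('side','s4');s=robot.state();print(s['eef_pos'],s['contact_force'],s['ft_torque'],s['grip_width'])
cv2.imwrite('pics/s4c.png',cv2.resize(c['frame'][180:330,220:400],None,fx=4,fy=4,interpolation=cv2.INTER_CUBIC))
E
```

```text
[ 0.5070284  -0.14458369  0.08022497] [ 0.96055112  0.60018486 -0.97457192] [-0.00596629 -0.27754517 -0.02810223] 0.537699383773106
```

View pics/s4c.png

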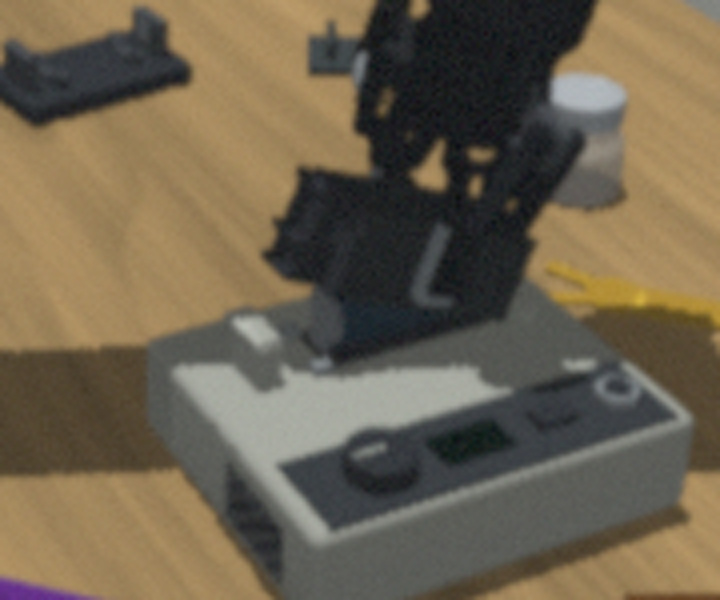

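The cover is tipped tab end up, lip at crop (275,260), with the cell visible at (325,320). I'll draw it forward, then lift.

```bash
python3 -m handwheel '[{"tx":-0.005,"ty":0,"tz":0.002,"rx":0,"ry":0,"rz":0},{"tx":-0.01,"ty":0,"tz":0.0042,"rx":0,"ry":0,"rz":0},{"tx":-0.01,"ty":0,"tz":0.0042,"rx":0,"ry":0,"rz":0},{"tx":-0.01,"ty":0,"tz":0.015,"rx":0,"ry":0,"rz":0},{"tx":-0.01,"ty":0,"tz":0.03,"rx":0,"ry":0,"rz":0}]'
```

```text
time: 14.88
eef_pos: [0.5029, -0.145, 0.0955]
orientation: [0.0, 0.985, -0.0, -0.173]
contact_force: [5.5, -0.4, -3.4]
grip_width: 0.538
grip_force: 32.3
```

```bash
python3 -m handwheel '[{"tx":0,"ty":0,"tz":0.04,"rx":0,"ry":0,"rz":0},{"tx":0,"ty":0,"tz":0.09,"rx":0,"ry":0,"rz":0},{"tx":0,"ty":0,"tz":0.14,"rx":0,"ry":0,"rz":0},{"tx":0,"ty":0,"tz":0.19,"rx":0,"ry":0,"rz":0},{"tx":0,"ty":0,"tz":0.22,"rx":0,"ry":0,"rz":0}]'
python3 -m handwheel '[{"tx":-0.02,"ty":0.07,"tz":0,"rx":0,"ry":-0.16,"rz":0},{"tx":-0.04,"ty":0.15,"tz":0,"rx":0,"ry":-0.32,"rz":0},{"tx":-0.06,"ty":0.25,"tz":0,"rx":0,"ry":-0.48,"rz":0},{"tx":-0.08,"ty":0.34,"tz":0,"rx":0,"ry":-0.62,"rz":0},{"tx":-0.08,"ty":0.39,"tz":0,"rx":0,"ry":-0.76,"rz":0}]'
```

```text
time: 15.5
eef_pos: [0.5022, -0.1452, 0.2077]
orientation: [0.0, 0.985, -0.0, -0.174]
contact_force: [-0.1, -0.0, -0.4]
grip_width: 0.535
grip_force: 32.4
time: 16.12
eef_pos: [0.4607, 0.0518, 0.2055]
orientation: [-0.001, 1.0, 0.0, 0.024]
contact_force: [0.6, -0.5, -1.9]
grip_width: 0.535
grip_force: 32.5
```

```bash
python3 - <<'E'
from h import *
c=shot('side','s5');s=robot.state();print(s['eef_pos'],s['contact_force'])
P=cloud(c).reshape(-1,3);m=(P[:,0]>.36)&(P[:,0]<.56)&(P[:,1]>-.02)&(P[:,1]<.11)&(P[:,2]>.15)&(P[:,2]<.26);Q=P[m]
for x0 in np.arange(.38,.53,.01):
    q=Q[abs(Q[:,0]-x0)<.005]
    if len(q)>5: print(round(x0,3),len(q),np.percentile(q[:,2],[2,5,95]).round(4))
v=c['frame'];uv=proj(c,s['eef_pos'])[0].astype(int);print(uv)
y,x=max(uv[1]-75,0),max(uv[0]-90,0)
cv2.imwrite('pics/s5c.png',cv2.resize(v[y:y+150,x:x+180],None,fx=4,fy=4,interpolation=cv2.INTER_CUBIC))
E
```

```text
[0.45990234 0.05396164 0.20527066] [ 0.67323274  2.23927754 -1.60190502]
0.39 42 [0.202  0.2027 0.2463]
0.4 118 [0.2027 0.2044 0.2467]
0.41 237 [0.2026 0.2041 0.2432]
0.42 139 [0.2027 0.2044 0.2439]
0.43 148 [0.2035 0.2049 0.2441]
0.44 147 [0.2033 0.2046 0.244 ]
0.45 280 [0.2044 0.2076 0.2582]
0.46 167 [0.2031 0.2091 0.2582]
0.47 61 [0.2016 0.2027 0.2582]
0.48 93 [0.2029 0.2043 0.2416]
0.49 97 [0.2023 0.2046 0.2431]
0.5 120 [0.2035 0.2048 0.2445]
0.51 85 [0.2024 0.2038 0.2443]
[248 152]
```

View pics/s5c.png

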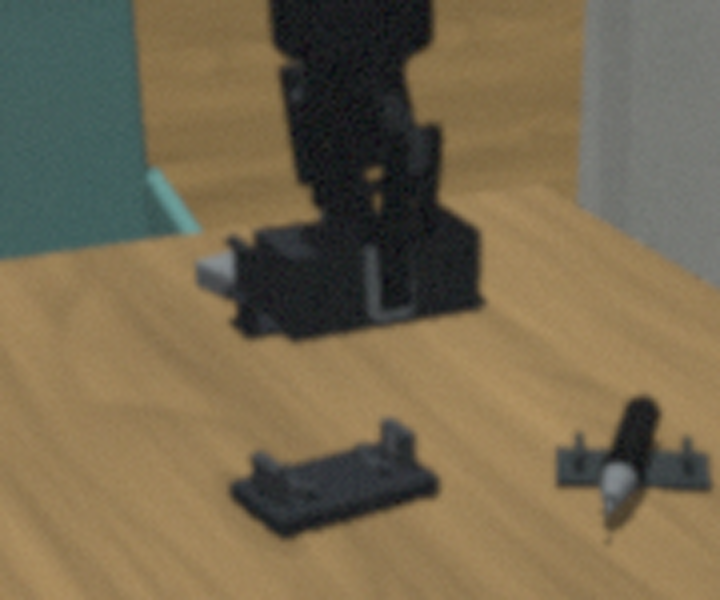

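The cover hangs level, tab to the left at crop (240,285), rim about 3 mm below the TCP. Now I'll lower it onto the bench.

```bash
python3 -m handwheel '[{"tx":0,"ty":0,"tz":-0.08,"rx":0,"ry":0,"rz":0},{"tx":0,"ty":0,"tz":-0.18,"rx":0,"ry":0,"rz":0},{"tx":0,"ty":0,"tz":-0.28,"rx":0,"ry":0,"rz":0},{"tx":0,"ty":0,"tz":-0.36,"rx":0,"ry":0,"rz":0},{"tx":0,"ty":0,"tz":-0.385,"rx":0,"ry":0,"rz":0}]'
python3 -m handwheel '[{"tx":0,"ty":0,"tz":-0.002,"rx":0,"ry":0,"rz":0},{"tx":0,"ty":0,"tz":-0.005,"rx":0,"ry":0,"rz":0},{"tx":0,"ty":0,"tz":-0.008,"rx":0,"ry":0,"rz":0},{"tx":0,"ty":0,"tz":-0.011,"rx":0,"ry":0,"rz":0},{"tx":0,"ty":0,"tz":-0.013,"rx":0,"ry":0,"rz":0}]'
```

```text
time: 16.8
eef_pos: [0.4597, 0.05, 0.0106]
orientation: [0.0, 1.0, 0.0, 0.021]
contact_force: [-0.3, -0.2, -1.6]
grip_width: 0.534
grip_force: 32.4
time: 17.42
eef_pos: [0.4625, 0.05, 0.0068]
orientation: [0.0, 1.0, -0.0, 0.024]
contact_force: [-0.2, 0.1, -1.0]
grip_width: 0.532
grip_force: 32.4
```

```bash
python3 -m handwheel '[{"tx":0,"ty":0,"tz":-0.002,"rx":0,"ry":0,"rz":0},{"tx":0,"ty":0,"tz":-0.004,"rx":0,"ry":0,"rz":0},{"tx":0,"ty":0,"tz":-0.005,"rx":0,"ry":0,"rz":0},{"tx":0,"ty":0,"tz":-0.005,"rx":0,"ry":0,"rz":0},{"tx":0,"ty":0,"tz":-0.005,"rx":0,"ry":0,"rz":0}]'
```

```text
time: 18.05
eef_pos: [0.4622, 0.05, 0.0041]
orientation: [0.0, 1.0, 0.0, 0.024]
contact_force: [-0.3, -1.3, 2.3]
grip_width: 0.533
grip_force: 32.8
```

```bash
python3 -m handwheel '[{"tx":0,"ty":0,"tz":0,"rx":0,"ry":0,"rz":0},{"tx":0,"ty":0,"tz":0,"rx":0,"ry":0,"rz":0},{"tx":0,"ty":0,"tz":0,"rx":0,"ry":0,"rz":0},{"tx":0,"ty":0,"tz":0,"rx":0,"ry":0,"rz":0},{"tx":0,"ty":0,"tz":0,"rx":0,"ry":0,"rz":0}]' -1 30
python3 -m handwheel '[{"tx":0,"ty":0,"tz":0.04,"rx":0,"ry":0,"rz":0},{"tx":0,"ty":0,"tz":0.12,"rx":0,"ry":0,"rz":0},{"tx":0,"ty":0,"tz":0.22,"rx":0,"ry":0,"rz":0},{"tx":0,"ty":0,"tz":0.32,"rx":0,"ry":0.092,"rz":0},{"tx":0,"ty":0,"tz":0.38,"rx":0,"ry":0.092,"rz":0}]'
python3 -m handwheel '[{"tx":0.02,"ty":-0.1,"tz":0,"rx":0,"ry":0,"rz":0},{"tx":0.04,"ty":-0.2,"tz":0,"rx":0,"ry":0,"rz":0},{"tx":0.07,"ty":-0.3,"tz":0,"rx":0,"ry":0,"rz":0},{"tx":0.085,"ty":-0.391,"tz":0,"rx":0,"ry":0,"rz":0},{"tx":0.085,"ty":-0.391,"tz":0,"rx":0,"ry":0,"rz":0}]'
python3 - <<'E'
from h import *
c=shot('side','s6');d=shot('top','t6');s=robot.state();print(s['eef_pos'],s['orientation'].round(4))
P=cloud(d).reshape(-1,3)
def st(m,n):
    q=P[m];print(n,m.sum(),np.percentile(q,[3,50,97],axis=0).round(4).tolist())
st((abs(P[:,0]-.46)<.1)&(abs(P[:,1]-.05)<.06)&(P[:,2]>.03)&(P[:,2]<.06),'cover')
cv2.imwrite('pics/s6c.png',cv2.resize(c['frame'][150:330,200:400],None,fx=3.3,fy=3.3,interpolation=cv2.INTER_CUBIC))
E
```

```text
time: 18.68
eef_pos: [0.4623, 0.05, 0.004]
orientation: [0.0, 1.0, -0.0, 0.024]
contact_force: [0.7, 0.2, -0.5]
grip_width: 1.0
grip_force: 0.0
time: 19.3
eef_pos: [0.4637, 0.0498, 0.1971]
orientation: [0.0, 1.0, -0.0, 0.002]
contact_force: [-0.4, -1.1, -0.5]
grip_width: 1.001
grip_force: 0.0
time: 19.92
eef_pos: [0.5049, -0.1482, 0.194]
orientation: [0.002, 1.0, -0.0, 0.0]
contact_force: [0.1, 0.8, 0.7]
grip_width: 0.997
grip_force: 0.0
[ 0.50450502 -0.14528289  0.1937408 ] [ 5.e-04  1.e+00  4.e-04 -3.e-04]
cover 1002 [[0.399, 0.0294, 0.0389], [0.4615, 0.0512, 0.0431], [0.5097, 0.073, 0.0473]]
```

View pics/s6c.png

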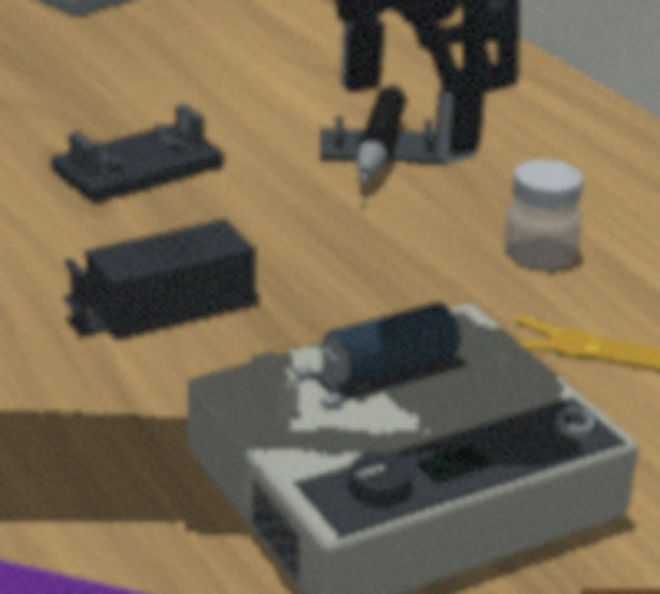

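The cover stands right way up on the bench at crop (160,280), and the cell lies in the bay at (395,350). Now I'll grip the cell.

```bash
python3 -m handwheel '[{"tx":0,"ty":0,"tz":-0.08,"rx":0,"ry":0,"rz":0},{"tx":0,"ty":0,"tz":-0.16,"rx":0,"ry":0,"rz":0},{"tx":0,"ty":0,"tz":-0.23,"rx":0,"ry":0,"rz":0},{"tx":0,"ty":0,"tz":-0.271,"rx":0,"ry":0,"rz":0},{"tx":0,"ty":0,"tz":-0.271,"rx":0,"ry":0,"rz":0}]'
python3 -m handwheel '[{"tx":0,"ty":0,"tz":0,"rx":0,"ry":0,"rz":0},{"tx":0,"ty":0,"tz":0,"rx":0,"ry":0,"rz":0},{"tx":0,"ty":0,"tz":0,"rx":0,"ry":0,"rz":0},{"tx":0,"ty":0,"tz":0,"rx":0,"ry":0,"rz":0},{"tx":0,"ty":0,"tz":0,"rx":0,"ry":0,"rz":0}]' 1 35
python3 -m handwheel '[{"tx":0,"ty":0,"tz":0.01,"rx":0,"ry":0,"rz":0},{"tx":0,"ty":0,"tz":0.03,"rx":0,"ry":0,"rz":0},{"tx":0,"ty":0,"tz":0.08,"rx":0,"ry":0,"rz":0},{"tx":0,"ty":0,"tz":0.14,"rx":0,"ry":0,"rz":0},{"tx":0,"ty":0,"tz":0.2,"rx":0,"ry":0,"rz":0}]'
```

```text
time: 20.65
eef_pos: [0.5032, -0.1433, 0.0569]
orientation: [-0.001, 1.0, 0.001, -0.002]
contact_force: [-0.3, -0.0, -0.4]
grip_width: 0.999
grip_force: 0.0
time: 21.28
eef_pos: [0.5059, -0.1477, 0.0601]
orientation: [0.0, 1.0, -0.002, 0.001]
contact_force: [-0.9, -5.6, 3.1]
grip_width: 0.358
grip_force: 36.8
time: 21.9
eef_pos: [0.5046, -0.1451, 0.1598]
orientation: [-0.0, 1.0, 0.0, -0.0]
contact_force: [0.3, -0.1, -1.7]
grip_width: 0.36
grip_force: 36.4
```

```bash
python3 -m handwheel '[{"tx":0.004,"ty":0.09,"tz":0,"rx":0,"ry":0,"rz":0.04},{"tx":0.008,"ty":0.19,"tz":0,"rx":0,"ry":0,"rz":0.09},{"tx":0.014,"ty":0.29,"tz":0,"rx":0,"ry":0,"rz":0.15},{"tx":0.02,"ty":0.39,"tz":0,"rx":0,"ry":0,"rz":0.2},{"tx":0.025,"ty":0.5,"tz":0,"rx":0,"ry":0,"rz":0.25}]'
python3 -m handwheel '[{"tx":0.002,"ty":0.1,"tz":0,"rx":0,"ry":0,"rz":0},{"tx":0.005,"ty":0.2,"tz":0,"rx":0,"ry":0,"rz":0},{"tx":0.008,"ty":0.272,"tz":0,"rx":0,"ry":0,"rz":0},{"tx":0.008,"ty":0.272,"tz":0,"rx":0,"ry":0,"rz":0},{"tx":0.008,"ty":0.272,"tz":0,"rx":0,"ry":0,"rz":0}]'
python3 - <<'E'
from h import *
c=shot('side','s7');s=robot.state();print(s['eef_pos'],s['orientation'].round(4))
P=cloud(c).reshape(-1,3);e=s['eef_pos'];d=P-e;th=np.radians(7.5)
u=d[:,0]*np.cos(th)+d[:,1]*np.sin(th);w=-d[:,0]*np.sin(th)+d[:,1]*np.cos(th)
m=(abs(u)<.06)&(abs(w)<.02)&(d[:,2]<.035)&(d[:,2]>-.03)
print(m.sum(),'along',np.percentile(u[m],[1,4,96,99]).round(4),'w',np.percentile(w[m],[1,99]).round(4))
for a,b in((-.032,-.02),(.02,.032)):
    k=m&(u>a)&(u<b);print(a,np.percentile(d[k,2],[2,98]).round(4))
E
```

```text
time: 22.52
eef_pos: [0.5171, 0.1062, 0.1592]
orientation: [-0.066, 0.998, 0.0, 0.0]
contact_force: [1.2, -0.4, -2.0]
grip_width: 0.357
grip_force: 36.4
time: 23.15
eef_pos: [0.5211, 0.2401, 0.1587]
orientation: [-0.065, 0.998, -0.0, -0.0]
contact_force: [0.5, -0.4, -0.9]
grip_width: 0.361
grip_force: 36.4
[0.52118517 0.23969336 0.15863658] [-6.500e-02  9.979e-01 -2.000e-04 -2.000e-04]
335 along [-0.0356 -0.0346  0.0333  0.0361] w [-0.0192  0.0181]
-0.032 [-0.0006  0.0295]
0.02 [-0.      0.0285]
```

The cell is level and centred, its axis 14.5 mm above the TCP. I'll lower it.

```bash
python3 -m handwheel '[{"tx":0,"ty":0.002,"tz":-0.06,"rx":0,"ry":0,"rz":0},{"tx":0,"ty":0.002,"tz":-0.13,"rx":0,"ry":0,"rz":0},{"tx":0,"ty":0.002,"tz":-0.2,"rx":0,"ry":0,"rz":0},{"tx":0,"ty":0.002,"tz":-0.25,"rx":0,"ry":0,"rz":0},{"tx":0,"ty":0.002,"tz":-0.27,"rx":0,"ry":0,"rz":0}]'
python3 -m handwheel '[{"tx":0,"ty":0,"tz":-0.002,"rx":0,"ry":0,"rz":0},{"tx":0,"ty":0,"tz":-0.004,"rx":0,"ry":0,"rz":0},{"tx":0,"ty":0,"tz":-0.006,"rx":0,"ry":0,"rz":0},{"tx":0,"ty":0,"tz":-0.008,"rx":0,"ry":0,"rz":0},{"tx":0,"ty":0,"tz":-0.009,"rx":0,"ry":0,"rz":0}]'
```

```text
time: 23.82
eef_pos: [0.5202, 0.2401, 0.022]
orientation: [-0.064, 0.998, -0.0, -0.002]
contact_force: [0.6, -0.1, -1.9]
grip_width: 0.361
grip_force: 36.4
time: 24.45
eef_pos: [0.5219, 0.2415, 0.02]
orientation: [-0.065, 0.998, -0.0, 0.001]
contact_force: [-1.3, -2.3, 6.9]
grip_width: 0.36
grip_force: 37.1
```

```bash
python3 -m handwheel '[{"tx":0,"ty":0,"tz":0,"rx":0,"ry":0,"rz":0},{"tx":0,"ty":0,"tz":0,"rx":0,"ry":0,"rz":0},{"tx":0,"ty":0,"tz":0,"rx":0,"ry":0,"rz":0},{"tx":0,"ty":0,"tz":0,"rx":0,"ry":0,"rz":0},{"tx":0,"ty":0,"tz":0,"rx":0,"ry":0,"rz":0}]' -1 30
python3 -m handwheel '[{"tx":0,"ty":0,"tz":0.03,"rx":0,"ry":0,"rz":0},{"tx":0,"ty":0,"tz":0.1,"rx":0,"ry":0,"rz":0},{"tx":0,"ty":0,"tz":0.2,"rx":0,"ry":0,"rz":0},{"tx":0,"ty":0,"tz":0.3,"rx":0,"ry":0,"rz":0},{"tx":0,"ty":0,"tz":0.35,"rx":0,"ry":0,"rz":0}]'
python3 - <<'E'
from h import *
c=shot('side','s8')
P=cloud(c).reshape(-1,3);d=P-np.array([.5215,.241,0]);th=np.radians(7.5)
u=d[:,0]*np.cos(th)+d[:,1]*np.sin(th);w=-d[:,0]*np.sin(th)+d[:,1]*np.cos(th)
for a,b in((-.03,-.01),(-.01,.01),(.01,.03)):
    k=(u>a)&(u<b)&(abs(w)<.03)&(d[:,2]>.02)&(d[:,2]<.08);print(a,k.sum(),np.percentile(d[k,2],[95,98]).round(4),np.percentile(w[k],[2,98]).round(4))
cv2.imwrite('pics/s8c.png',cv2.resize(c['frame'][140:330,180:420],None,fx=3,fy=3,interpolation=cv2.INTER_CUBIC))
E
```

```text
time: 25.08
eef_pos: [0.5213, 0.2415, 0.019]
orientation: [-0.065, 0.998, 0.0, -0.0]
contact_force: [0.3, -0.2, 0.8]
grip_width: 0.997
grip_force: 0.0
time: 25.7
eef_pos: [0.5229, 0.2419, 0.1991]
orientation: [-0.065, 0.998, 0.001, 0.003]
contact_force: [0.2, 0.8, 0.4]
grip_width: 1.002
grip_force: 0.0
-0.03 99 [0.0483 0.0485] [-0.0198  0.0013]
-0.01 92 [0.0485 0.0489] [-0.0193  0.0025]
0.01 92 [0.0485 0.0491] [-0.0208  0.0023]
```

View pics/s8c.png

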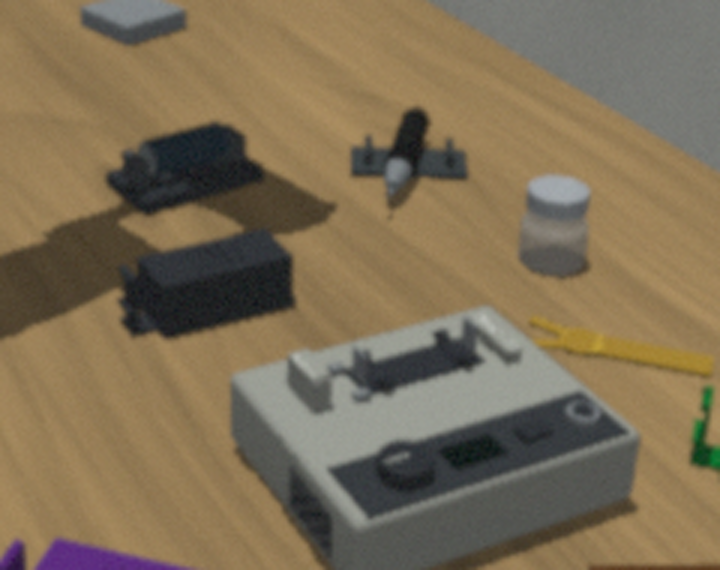

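The cell lies in the charger cradle at crop (190,155), its top at 48.5 mm against 48 expected and level. The cover rests flat at (210,285), the bay is empty, and the bystanders are untouched. I'll hand in.

```bash
python3 -c "
from workcell import robot
print(robot.hand_in())"
```

```text
the job is handed in; nothing more can be done
None
```

I handed the job in at about 26 s: the tab let go without cracking, the cover rests right way up on the bench, the cell lies in the charger's cradle, and the handpiece, jar and bookmark look undisturbed; the hand-in returned no verdict.

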